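# Scoop the battery pack and speaker driver out from under the bench riser

### The job

A battery pack and a small loudspeaker driver have ended up under the low slatted riser on the repair bench, out of reach. Take the flat scoop from the service mat by its upright grip, slide it under the riser's front lip until both parts lie on its floor, draw it out with both aboard, and set the loaded scoop down flat on the service mat and let go. Do not touch the two parts with the gripper, and leave the other things on the bench where they are.

Things in the scene. Friction and masses are not known exactly. Their poses are not given: they have to be found in the camera images.
- scoop_grip (a point): Where to hold the scoop: centre of its black upright grip plate at the closed back end, 85 mm above the scoop's underside. Plate 18 mm thick in x, 70 mm wide in y, top 115 mm above the underside: pinch across the thickness, fingers closing along x. x points from the grip to the open mouth, z up. The scoop (0.3 kg) starts lying flat on the mat.
- scoop_floor (a point): Middle of the scoop's floor, on top, 94 mm ahead of the grip; axes as scoop_grip. Smooth, slippery sheet-steel pan 215 mm long (x), 190 mm wide (y), floor 2.4 mm thick. Back wall 25 mm high; side walls 18 mm high, 3 mm thick, 184 mm clear between them, ending 65 mm short of the front edge. Parts lie safely from 80 mm behind this point to 85 mm ahead.
- scoop_edge (a point): Middle of the scoop's thin (1 mm) front edge, at the underside, 201.5 mm ahead of scoop_grip and 85 mm lower; same axes. The last 20 mm of the floor is a gentle ramp down to it.
- riser_lip (a point): Middle of the lower edge of the riser's front lip, 48 mm above the bench (the opening's height). Riser: fixed low slatted steel shelf, 300 mm wide (y), 150 mm deep (x), deck top 68 mm above the bench; opening 284 mm wide between the side panels, centred here. x points from the lip straight in under the deck, z up.
- riser_rail (a point): Centre of the front face of the stop rail across the riser, 120 mm in from the lip; axes as riser_lip. It spans 9 to 34 mm above the bench: the scoop's bare front floor passes beneath it (up to 50 mm; bench clear behind), but the two parts are stopped by it, so that the floor slides under them as the scoop is pushed on.
- pack_center (a point): Centre of the battery pack: two round cells side by side in a green sleeve with black bands, 65 mm long (its y, the cells' axis) x 52 mm (its x) x 26 mm high, about 0.16 kg, lying on its flat side on the bench under the riser, centre 13 mm up.
- driver_center (a point): Centre of the loudspeaker driver: a round steel dish with a black cone, 64 mm across at the upper rim and 44 mm at its magnet foot, 28 mm high, about 0.13 kg, standing on its foot on the bench under the riser, centre 14 mm up.
- mat: The black rubber service mat, 300 x 300 mm, 3 mm thick, fixed to the bench; origin under its centre, x and y along its sides.
- cover: Shallow black battery cover with an orange seal, 75 x 150 x 22 mm, loose; origin under its centre. A bystander.
- meter: Grey multimeter, 75 x 150 x 36 mm, loose, behind the riser; origin under its centre. A bystander.
- flux: Jar, 52 mm across, 55 mm high, standing on the riser's deck near one rear corner; origin under its centre. A bystander.
- tape: Roll of tape, 54 mm across, 18 mm high, lying on the riser's deck near the other rear corner; origin under its centre. A bystander.
- dish: White bowl, 70 mm across, 28 mm high, at the riser's far end; origin under its centre. A bystander.
- screwdriver: Screwdriver lying beyond the mat; origin under its middle. A bystander.
There are look-alikes about, which are no part of the job. What is shaped like the part that bears pack_center but brown is not meant. What is shaped like the part that bears driver_center but orange is not meant.

How it is judged:
On the way, in this order (a step that is already met when the one before it is completed fails the run):
1. both parts lie on the scoop's floor while still under the riser (x of pack_center in the frame of scoop_grip between 0.015 and 0.181 m and y of pack_center in the frame of scoop_grip between -0.092 and 0.092 m and z of pack_center in the frame of scoop_grip between -0.0796 and -0.0546 m and x of driver_center in the frame of scoop_grip between 0.015 and 0.181 m and y of driver_center in the frame of scoop_grip between -0.092 and 0.092 m and z of driver_center in the frame of scoop_grip between -0.0786 and -0.0536 m and x of each of pack_center, driver_center in the frame of riser_lip above 0.02 m), for 0.1 s.
2. the scoop has been drawn out with both parts aboard, clear of the lip (x of pack_center in the frame of scoop_grip between 0.015 and 0.181 m and y of pack_center in the frame of scoop_grip between -0.092 and 0.092 m and z of pack_center in the frame of scoop_grip between -0.0796 and -0.0546 m and x of driver_center in the frame of scoop_grip between 0.015 and 0.181 m and y of driver_center in the frame of scoop_grip between -0.092 and 0.092 m and z of driver_center in the frame of scoop_grip between -0.0786 and -0.0536 m and x of each of pack_center, driver_center in the frame of riser_lip below -0.035 m), for 0.1 s.
At the end, for the whole second after the job is handed in: The scoop lies flat on the mat (tilt under 3 degrees, grip point and middle of the front edge over the mat), released and at rest, with the battery pack and the driver both on its floor: centres between back wall and ramp and between the side walls, no more than 15 mm above lying height (x of pack_center in the frame of scoop_grip between 0.015 and 0.181 m and y of pack_center in the frame of scoop_grip between -0.092 and 0.092 m and z of pack_center in the frame of scoop_grip between -0.0796 and -0.0546 m and x of driver_center in the frame of scoop_grip between 0.015 and 0.181 m and y of driver_center in the frame of scoop_grip between -0.092 and 0.092 m and z of driver_center in the frame of scoop_grip between -0.0786 and -0.0536 m and x of scoop_grip in the frame of mat between -0.15 and 0.15 m and y of scoop_grip in the frame of mat between -0.15 and 0.15 m and x of scoop_edge in the frame of mat between -0.15 and 0.15 m and y of scoop_edge in the frame of mat between -0.15 and 0.15 m and angle between scoop_grip's own z axis and vertical below 0.05 rad and height (world z) of scoop_grip below 0.094 m and height (world z) of scoop_edge below 0.009 m and linear speed of each of scoop, pack, driver below 0.02 m/s); the robot touches nothing.
It fails at once if the gripper touches the battery pack or the driver (contact force between any of the fingers, the arm and pack above 0.5 N or contact force between any of the fingers, the arm and driver above 0.5 N).
It fails at once if a bystander is moved by more than 40 mm (distance of any of cover, meter, flux, tape, dish, screwdriver from where it was at the start of the episode above 0.04 m).
It also fails if it takes over 58 s, if anything falls off the work surface, if the arm or the gripper's body presses on something with over 40 N, if the wrist force passes 120 N, or if a joint passes its speed limit or range.

### The arm

A 7-joint arm with a two-finger parallel gripper is mounted at the origin on the work surface. World frame = base frame: x ahead of the robot, y to its left, z up, the work surface at z = 0. Lengths are in m, angles in rad, forces in N, time in s.
With the tool pointing down it reaches from about 0.425 to 0.875 m from the base axis. Payload 4.7 kg.
Tool frame: the origin (TCP) lies on the centre line of the jaws, within the pads' length; the fingertips stand ctrl.nose_length ahead of it and the grasp point (between the pads) lies 2 mm behind it (ctrl.nose_length is the distance from the TCP to the fingertips, in m); z points along the fingers, y is the line along which they close (so a half turn about z gives the same grasp; the last joint's range is limited). The gripper opens to 85 mm and grips with 20 to 120 N. Pads are 22 mm wide; open, the fingers measure 114 mm over their backs; the gripper's body (76 mm by 85 mm) begins 54 mm behind the grasp point. The pads swing forward as they close: fully open they stand 13 mm farther back than shut.
Start: joints at [-1.317, 0.321, -0.07, 1.45, 0.023, 1.371, -0.057], TCP at [0.154, 0.631, 0.248] pointing down, gripper open.
Joint ranges: [-2.86, 2.86], [-0.3, 2.09], [-1.38, 1.24], [0.06, 2.45], [-1.56, 4.7], [0.09, 2.05], [-2.69, 2.69]. Speed limits (rad/s): [2.57, 2.57, 3.14, 3.14, 3.14, 3.14, 3.14].

### API

Orientations are given as [roll, pitch, yaw] about the fixed x, y, z axes, in that order (R = Rz(yaw) Ry(pitch) Rx(roll)).
In Python, from bench import ctrl, vision gives the robot as it stands.
- The arm moves only by the tool send_rows, never from a script. Its argument "moves" is text: rows parted by semicolons, each of 6 numbers parted by spaces: the shift along the tool's x, y, z scaled (see below), then the turn, a rotation vector about the tool's x, y, z scaled (see below). A call has 1 to 10 rows; each row shifts and turns the commanded pose from where the row before left it, along the tool's axes as they then stand; what a row does not reach is not made up. The controller multiplies each number of a shift by 0.03 m and each number of a turn by 60 degrees. A row lasts 1/10 s, in which the tool goes at most 50 mm and 8.59 degrees, less where a joint would pass 70% of its speed; a pose out of reach is approached as far as the arm can. A call with a number of a shift or a turn outside -1 to 1 is refused whole. A call with a gripper value outside its range is refused whole. "gripper" is the opening in per cent of the stroke, from 0 (shut) to 100 (fully open), set as the call begins (left out, the last holds). The fingers move at their own pace and stop on an object; "force" is the grip in N (left out, the last holds). Time passes only in rows, so rows that do not move let the fingers close. It gives the time, the measured TCP pose, the force, the opening and the grip force at its end, in the units of the state.
- ctrl.get_obs(): the state, without advancing time (a new reading comes with each control period).
- vision.read_camera(name): name is "side" or "top"; returns a dict with "image" (384x512x3 uint8, blue, green, red), "range_z" (384x512 float32, m along the optical axis (not along the pixel's ray), 0 where there is no reading), "fx", "fy", "cx", "cy" (pixels), "origin" and "rotation" of the camera in the world. Camera axes: x right, y down, z forward; pixel columns grow to the right and rows downward; lengths in m; the calibration is good to about 2 mm. A picture is of the moment at which its call begins.
- ctrl.sign_off(): hands the job in; it is judged then, once.
The state is a dict: "time": time; "q": joint angles; "joint_vel": joint speeds; "joint_torque": joint torques, N m; "ee_pos": TCP position; "tcp_rot": TCP orientation; "ft_force": force on the tool from outside, world axes, zero at the start; "moment": the same for the moment, N m; "gripper_width": finger opening in m; "grasp_force": force on a finger pad.
Only numpy, scipy, OpenCV 4.12 (cv2) and the standard library are available. Lean on these libraries where they do the work, as an engineer would, in place of code of your own. Each camera call takes 0.05 s, during which the arm holds its last target. There are 200 camera calls.

## Working session

There is one attempt and no reset: what is moved stays moved. The work goes in short steps, Python scripts to look and compute and a tool call to move; the robot and the scene stay as the last step left them, time stands still between calls to the robot, and variables do not carry over. Pictures are saved under pics/ and viewed, at most 10 in all, crops included, and the job is handed in when it is done.

Besides the shell and the picture viewer there is one more tool, called after "Call:" by a JSON object that holds its "name" and its "arguments". send_rows: Moves the arm, as the interface text tells. Shifts and turns lie within -1 to 1; 1 stands for 0.03 m of shift or 60 degrees of turn. Its arguments: {"type":"object","properties":{"moves":{"type":"string"},"gripper":{"type":"number"},"force":{"type":"number"}},"required":["moves"]}

```bash
mkdir -p pics; cat > h.py <<'E'
import numpy as np,cv2
from bench import ctrl,vision
def pts(c):
    z=c["range_z"];v,u=np.mgrid[:z.shape[0],:z.shape[1]]
    P=np.stack([(u-c["cx"])/c["fx"]*z,(v-c["cy"])/c["fy"]*z,z],-1)
    W=P@np.array(c["rotation"]).T+np.array(c["origin"]);W[z==0]=np.nan
    return W
E
python3 - <<'E'
from h import *
for n in("top","side"):
    c=vision.read_camera(n);cv2.imwrite(f"pics/{n}0.png",c["image"]);np.save(n+"0.npy",pts(c))
    print(n,c["origin"],np.round(c["rotation"],3).tolist(),c["fx"],c["fy"],c["cx"],c["cy"])
print(ctrl.get_obs(),ctrl.nose_length)
E
```

```text
Traceback (most recent call last):
  File "h.py", line 6, in pts
    W=P@np.array(c["rotation"]).T+np.array(c["origin"]);W[z==0]=np.nan
      ~~~~~~~~~~~~~~~~~~~~~~~~~~~^~~~~~~~~~~~~~~~~~~~~~
ValueError: operands could not be broadcast together with shapes (384,512) (3,)
```

View pics/top0.png

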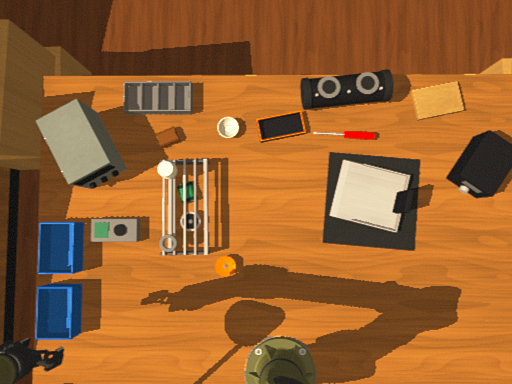

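The top view shows the riser at (187,207), with the green pack at (187,192) and the driver at (190,222) under it. The scoop is on the mat at (370,195), with its grip at (405,201). The brown look-alike is at (170,136) and the orange one at (226,266).

```bash
python3 - <<'E'
from h import *
c=vision.read_camera("top");print({k:v for k,v in c.items() if k not in("image","range_z")})
E
sed -i 's/np.array(c\["rotation"\]).T/Rm(c["rotation"]).T/' h.py; cat >> h.py <<'E'
from scipy.spatial.transform import Rotation
def Rm(r):
    r=np.array(r,float)
    return r if r.shape==(3,3) else Rotation.from_euler("xyz",r).as_matrix() if r.size==3 else Rotation.from_quat(r).as_matrix()
E
python3 - <<'E'
from h import *
for n in("top","side"):
    c=vision.read_camera(n);cv2.imwrite(f"pics/{n}1.png",c["image"]);W=pts(c);np.save(n+"1.npy",W)
    print(n,c["origin"],c["rotation"],np.nanmedian(W[...,2]))
    if n=="top":
        for u,v in[(187,192),(190,222),(405,201),(370,195),(280,200),(335,180),(270,300)]:print(u,v,W[v,u].round(3))
print(ctrl.get_obs(),ctrl.nose_length)
E
```

```text
{'fx': 402.0229000523069, 'fy': 402.0229000523069, 'cx': 257.004894170792, 'cy': 194.40756376295246, 'origin': array([0.48418237, 0.05582268, 1.32094333]), 'rotation': array([-3.07799218,  0.01214758, -1.57038489])}
top [0.48418237 0.05582268 1.32094333] [-3.07799218  0.01214758 -1.57038489] -0.0014375196840961113
187 192 [0.575 0.3   0.018]
190 222 [0.478 0.287 0.026]
405 201 [ 0.542 -0.375  0.106]
370 195 [ 0.566 -0.299  0.001]
280 200 [ 0.55  -0.004  0.002]
335 180 [ 0.615 -0.184  0.002]
270 300 [ 0.226  0.03  -0.001]
side [0.33556573 0.9820477  0.72866565] [-2.16310529  0.01609038 -2.90388172] 0.0030204960895126587
{'time': 0.2, 'q': array([-1.31686687,  0.32151001, -0.07011769,  1.4512449 ,  0.02259943,
        1.37081987, -0.05693272]), 'joint_vel': array([ 0.00049052, -0.00279313,  0.00055563, -0.00357054,  0.0007522 ,
        0.00142479,  0.0003635 ]), 'joint_torque': array([-1.58579032e-04, -4.93456757e+01, -3.82145299e-01, -3.14297533e+01,
        1.30439299e-02,  8.29844823e-03,  2.67284882e-06]), 'ee_pos': array([0.15434426, 0.63107829, 0.24764296]), 'tcp_rot': array([-3.14039950e+00,  7.07914046e-05,  2.90178271e+00]), 'ft_force': array([ 0.33237335, -0.37641101,  0.13449699]), 'moment': array([ 0.05629437, -0.01283919, -0.01488205]), 'grasp_force': 0.0, 'gripper_width': 0.08516140292162958} 0.017
```

View pics/side1.png

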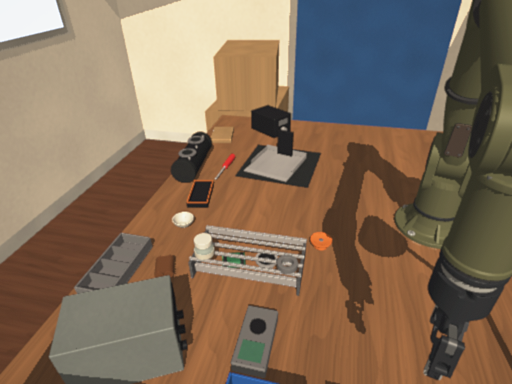

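The side view shows the riser at (250,258), with the green pack at (233,260) and the steel driver at (266,260) under it. The scoop is on the mat at (275,160). Flux and tape sit on the rear corners at the left in the top view, so the lip faces -y, towards the mat.

```bash
python3 - <<'E'
from h import *
im=cv2.imread("pics/top1.png");W=np.load("top1.npy")
a=cv2.resize(im[145:265,140:240],None,fx=5,fy=5,interpolation=cv2.INTER_CUBIC)[:,:500]
b=cv2.resize(im[145:265,320:440-60+60],None,fx=5,fy=5,interpolation=cv2.INTER_CUBIC)
cv2.imwrite("pics/crop.png",cv2.resize(np.hstack([a,b]),(800,436)))
Z=W[...,2];v,u=np.mgrid[:384,:512]
def rect(m,name):
    p=W[m][:,:2].astype(np.float32);r=cv2.minAreaRect(p)
    print(name,m.sum(),np.round(r[0],4),np.round(r[1],4),round(r[2],2),np.round(cv2.boxPoints(r),3).tolist(),np.nanmedian(Z[m]))
rz=(Z>.055)&(Z<.078)&(u>155)&(u<220)&(v>150)&(v<262);rect(rz,"deck")
gr=(Z>.09)&(Z<.125)&(u>380)&(u<430)&(v>170)&(v<230);rect(gr,"grip")
hsv=cv2.cvtColor(im,cv2.COLOR_BGR2HSV)
br=(hsv[...,2]>140)&(hsv[...,1]<60)&(u>325)&(u<415)&(v>150)&(v<250)&(Z<.03);rect(br,"pan")
mt=(hsv[...,2]<75)&(u>315)&(u<425)&(v>145)&(v<255)&(Z<.02);rect(mt,"mat")
g=(hsv[...,0]>45)&(hsv[...,0]<85)&(hsv[...,1]>90)&(u>165)&(u<220)&(v>150)&(v<262);rect(g,"green")
dk=(hsv[...,2]<110)&(Z<.04)&(Z>.01)&(u>170)&(u<210)&(v>205)&(v<240);rect(dk,"driver");
pz=(Z<.04)&(Z>.012)&(u>165)&(u<215)&(v>165)&(v<255)
ys,xs=np.where(pz)
for q in range(165,255,3):
    m=pz&(v>=q)&(v<q+3)
    if m.any():print(q,[ (int(a),int(z*1000)) for a,z in zip(u[m&(v==q)],Z[m&(v==q)])])
E
```

```text
deck 1182 [0.5263 0.3011] [0.3005 0.151 ] 0.52 [[0.375, 0.375], [0.37700000405311584, 0.2240000069141388], [0.6769999861717224, 0.22699999809265137], [0.6759999990463257, 0.3779999911785126]] 0.06592795515790573
grip 203 [ 0.5414 -0.3834] [0.0196 0.0693] 75.52 [[0.5049999952316284, -0.3840000033378601], [0.5730000138282776, -0.4020000100135803], [0.5770000219345093, -0.382999986410141], [0.5099999904632568, -0.36500000953674316]] 0.11464673968141925
pan 3240 [ 0.5647 -0.2925] [0.2142 0.1882] 75.75 [[0.44699999690055847, -0.37299999594688416], [0.6299999952316284, -0.4189999997615814], [0.6819999814033508, -0.21199999749660492], [0.5, -0.16599999368190765]] 0.004251567236900566
mat 3751 [ 0.5482 -0.3037] [0.2995 0.2955] 85.01 [[0.3880000114440918, -0.4399999976158142], [0.6819999814033508, -0.4659999907016754], [0.7080000042915344, -0.16699999570846558], [0.414000004529953, -0.1420000046491623]] 0.0019576196379504918
green 135 [0.5743 0.304 ] [0.0655 0.0459] 4.77 [[0.5400000214576721, 0.3240000009536743], [0.5440000295639038, 0.27799999713897705], [0.609000027179718, 0.284000009298324
[... 2559 characters left out ...]
93, 22), (194, 25), (197, 25), (198, 25), (199, 28), (200, 30)]
225 [(169, 31), (170, 30), (171, 31), (172, 23), (182, 25), (183, 26), (186, 25), (187, 28), (188, 24), (189, 25), (190, 22), (191, 26), (192, 20), (193, 22), (194, 30), (197, 26), (198, 30), (199, 30)]
228 [(169, 39), (170, 32), (171, 28), (172, 18), (173, 12), (186, 23), (187, 30), (188, 25), (189, 25), (190, 26), (191, 24), (192, 27), (193, 31), (194, 26), (197, 20)]
231 [(169, 34), (170, 28), (171, 32), (172, 23), (173, 12)]
234 [(171, 32), (172, 23)]
237 []
240 [(169, 28), (170, 28), (171, 34), (172, 18)]
243 [(169, 30), (170, 30), (171, 30), (172, 21)]
246 [(169, 33), (170, 30), (171, 32), (172, 19)]
249 []
252 [(209, 31)]
```

View pics/crop.png

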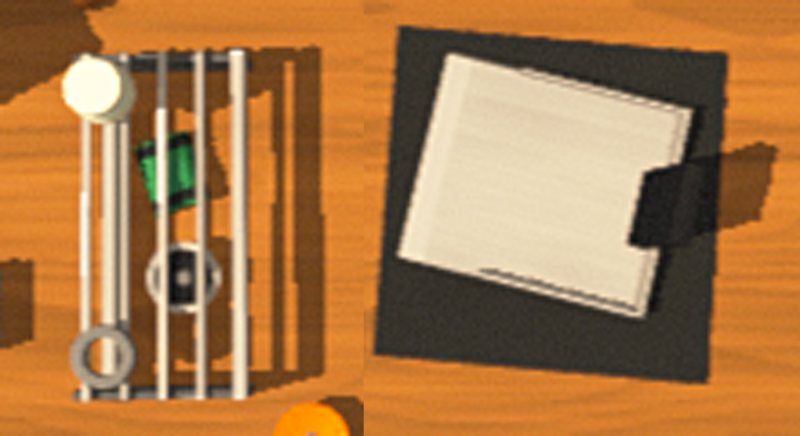

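The crop confirms the targets: the green, black-banded pack and the steel driver with a black cone, both under the slats. The brown and orange look-alikes are outside the riser. The pan rectangle (214 x 188), deck (300 x 151) and mat (300 x 296) all match the sizes given.

- **Scoop:** yaw is about 75.7° and the grip is near (0.541, -0.383).
- **Riser:** the lip is near (0.527, 0.226).
- **Gripper:** the fingers already close along about 76°.

I'm setting out now.

Call:
{"name": "send_rows", "arguments": {"moves": "-0.94 -0.8 0 0 0 0;-0.94 -0.8 0 0 0 0;-0.94 -0.8 0 0 0 0;-0.94 -0.8 0 0 0 0;-0.94 -0.8 0 0 0 0;-0.94 -0.8 0 0 0 0;-0.94 -0.8 0 0 0 0;-0.94 -0.8 0 0 0 0", "gripper": 100}}

```text
time: 1.0
ee_pos: [0.3286, 0.3899, 0.2483]
tcp_rot: [3.141, -0.0, 2.902]
ft_force: [1.0, -0.1, -0.8]
gripper_width: 0.0855
grasp_force: 0.0
```

Call:
{"name": "send_rows", "arguments": {"moves": "-0.94 -0.8 0 0 0 0;-0.94 -0.8 0 0 0 0;-0.94 -0.8 0 0 0 0;-0.94 -0.8 0 0 0 0;-0.94 -0.8 0 0 0 0;-0.94 -0.8 0 0 0 0;-0.94 -0.8 0 0 0 0;-0.94 -0.8 0 0 0 0;0 0 0 0 0 0"}}

```text
time: 1.9
ee_pos: [0.5041, 0.1452, 0.2485]
tcp_rot: [-3.14, 0.002, 2.893]
ft_force: [-0.2, 0.0, 0.6]
gripper_width: 0.0852
grasp_force: 0.0
```

Call:
{"name": "send_rows", "arguments": {"moves": "-0.3 -0.93 0 0 0 0;-0.3 -0.93 0 0 0 0;-0.3 -0.93 0 0 0 0;-0.3 -0.93 0 0 0 0;-0.3 -0.93 0 0 0 0;-0.3 -0.93 0 0 0 0;-0.3 -0.93 0 0 0 0;-0.3 -0.93 0 0 0 0;-0.3 -0.93 0 0 0 0"}}

```text
time: 2.8
ee_pos: [0.5204, -0.1123, 0.2483]
tcp_rot: [3.141, 0.0, 2.903]
ft_force: [0.6, -0.8, -0.4]
gripper_width: 0.0853
grasp_force: 0.0
```

Call:
{"name": "send_rows", "arguments": {"moves": "-0.3 -0.93 0 0 0 0;-0.3 -0.93 0 0 0 0;-0.3 -0.93 0 0 0 0;-0.3 -0.93 0 0 0 0;-0.3 -0.93 0 0 0 0;-0.3 -0.93 0 0 0 0;-0.3 -0.93 0 0 0 0;-0.3 -0.93 0 0 0 0;-0.3 -0.93 0 0 0 0;0 0 0 0 0 0"}}

```text
time: 3.8
ee_pos: [0.5379, -0.3791, 0.2477]
tcp_rot: [-3.138, -0.001, 2.896]
ft_force: [-1.2, -1.1, 0.3]
gripper_width: 0.0854
grasp_force: 0.0
```

```bash
python3 - <<'E'
from h import *
o=ctrl.get_obs();print(o["q"],o["ee_pos"],o["tcp_rot"])
# side-view check of the grip plate, and unobstructed riser/parts
c=vision.read_camera("side");im=c["image"];W=pts(c);Z=W[...,2];v,u=np.mgrid[:384,:512]
g=(Z>.07)&(Z<.115)&(im.max(2)<80)&(abs(W[...,0]-.54)<.07)&(abs(W[...,1]+.38)<.06)
r=cv2.minAreaRect(W[g][:,:2].astype(np.float32));print("grip side",g.sum(),r,np.nanmax(Z[g]))
h=cv2.cvtColor(im,cv2.COLOR_BGR2HSV)
g=(h[...,0]>45)&(h[...,0]<85)&(h[...,1]>90)&(abs(W[...,0]-.55)<.15)&(abs(W[...,1]-.3)<.08)&(Z<.04)
print("green side",g.sum(),np.nanmin(W[g],0),np.nanmax(W[g],0))
# driver: rim circle from top cam depth
W=np.load("top1.npy");Z=W[...,2];m=(Z>.012)&(Z<.04)&(u>175)&(u<205)&(v>207)&(v<235)
print("driver",cv2.minEnclosingCircle(W[m][:,:2].astype(np.float32)))
m=(Z>.012)&(Z<.04)&(u>176)&(u<197)&(v>180)&(v<206)
print("pack",cv2.minAreaRect(W[m][:,:2].astype(np.float32)),W[m].min(0),W[m].max(0))
# front lip line
m=(Z>.05)&(Z<.078)&(u>203)&(u<212)&(v>158)&(v<256)
print("lip fit",np.polyfit(W[m][:,0],W[m][:,1],1),W[m].mean(0))
E
```

```text
[-0.01065721  0.41323054  0.78575739  1.45477816 -0.28938363  1.39331179
  2.10923738] [ 0.53791727 -0.37907565  0.24774513] [-3.13844924e+00 -1.13791825e-03  2.89645662e+00]
grip side 149 ((0.5452069044113159, -0.37553784251213074), (0.014796746894717216, 0.06794563680887222), 75.3576431274414) 0.11446180261840899
green side 55 [0.5535868  0.28343743 0.02266588] [0.59504177 0.32013105 0.03027417]
driver ((0.48106658458709717, 0.2859738767147064), 0.032136693596839905)
pack ((0.5741641521453857, 0.29930955171585083), (0.06458449363708496, 0.05130109563469887), 19.124502182006836) [0.53622933 0.27478653 0.01224011] [0.61128848 0.33375603 0.03170342]
lip fit [0.02025534 0.22009017] [0.52602874 0.23074506 0.06521561]
```

Call:
{"name": "send_rows", "arguments": {"moves": "-0.17 -0.06 0 0 0 0;0 0 0.8 0 0 0;0 0 0.8 0 0 0;0 0 0.8 0 0 0;0 0 0.8 0 0 0;0 0 0.8 0 0 0;0 0 0.7 0 0 0;0 0 0.3 0 0 0;0 0 0 0 0 0"}}

```text
time: 4.75
ee_pos: [0.5444, -0.3759, 0.097]
tcp_rot: [3.14, -0.002, 2.904]
ft_force: [0.3, -1.1, 0.5]
gripper_width: 0.0855
grasp_force: 0.0
```

Call:
{"name": "send_rows", "arguments": {"moves": "0 0 0 0 0 0;0 0 0 0 0 0;0 0 0 0 0 0;0 0 0 0 0 0;0 0 0 0 0 0;0 0 0 0 0 0;0 0 0 0 0 0;0 0 0 0 0 0", "gripper": 0, "force": 100}}

```text
time: 5.55
ee_pos: [0.5445, -0.3786, 0.0992]
tcp_rot: [-3.141, 0.001, 2.902]
ft_force: [-0.3, -0.6, 6.2]
gripper_width: 0.0169
grasp_force: 98.3
```

The plate is gripped at about 17 mm. I'll lift 20 mm, check the tilt, then carry.

Call:
{"name": "send_rows", "arguments": {"moves": "0 0 -0.2 0 0 0;0 0 -0.25 0 0 0;0 0 -0.25 0 0 0;0 0 0 0 0 0;0 0 0 0 0 0"}}

```text
time: 6.05
ee_pos: [0.5442, -0.3779, 0.1194]
tcp_rot: [3.141, 0.0, 2.902]
ft_force: [-0.9, 0.4, -3.1]
gripper_width: 0.0164
grasp_force: 97.5
```

```bash
cat >> h.py <<'E'
def scoop():
    "pan points from the side camera -> rect, plane tilt; bright low-saturation pixels"
    o=ctrl.get_obs();p=np.array(o["ee_pos"]);R=Rm(o["tcp_rot"]);d=R[:,1]*np.sign(R[1,1])
    for n in("top","side"):
        c=vision.read_camera(n);W=pts(c);h=cv2.cvtColor(c["image"],cv2.COLOR_BGR2HSV)
        m=(h[...,2]>120)&(h[...,1]<60)&(W[...,2]<.06)&(np.linalg.norm(W[...,:2]-(p+.09*d)[:2],axis=-1)<.16)
        k=cv2.morphologyEx(m.astype(np.uint8),cv2.MORPH_OPEN,np.ones((3,3)))>0
        if k.sum()<50: continue
        r=cv2.minAreaRect(W[k][:,:2].astype(np.float32))
        q=W[k]-p;s=q@d;t=q@np.cross([0,0,1],d)
        f=(s>.03)&(s<.175)&(abs(t)<.08)
        A=np.c_[s[f],t[f],np.ones(f.sum())];co=np.linalg.lstsq(A,W[k][f][:,2],rcond=None)[0]
        print(n,"rect",np.round(r[0],4),np.round(r[1],4),round(r[2],2),"slopes deg",np.degrees(co[:2]).round(2),"z at grip",co[2].round(4),"edge s",s[abs(t)<.08].max().round(4))
    print("tcp",p.round(4),"yaw",np.degrees(o["tcp_rot"][2]).round(2),"F",np.round(o["ft_force"],1),"q",np.round(o["q"],2))
    return c
E
python3 - <<'E'
from h import *
scoop()
E
```

```text
top rect [ 0.576  -0.2802] [0.2069 0.1856] 81.84 slopes deg [0.05 0.04] z at grip 0.0245 edge s 0.199
side rect [ 0.5685 -0.2878] [0.2243 0.1919] 76.58 slopes deg [-0.24  0.09] z at grip 0.0273 edge s 0.2057
tcp [ 0.5442 -0.3779  0.1194] yaw 166.26 F [-0.9  0.4 -3.1] q [ 0.02  0.52  0.73  1.59 -0.37  1.18  2.16]
```

Call:
{"name": "send_rows", "arguments": {"moves": "0 0 0 0 0 -0.06;0 0 0 0 0 -0.06;0 0 0 0 0 -0.06;0 0 0 0 0 -0.06;0 0.5 0 0 0 0;0 0.8 0 0 0 0;0 0.8 0 0 0 0;0 0.8 0 0 0 0;0 0.8 0 0 0 0;0 0.8 0 0 0 0"}}

```text
time: 7.15
ee_pos: [0.5423, -0.2405, 0.119]
tcp_rot: [3.14, -0.0, -3.131]
ft_force: [0.2, -0.2, -2.3]
gripper_width: 0.0165
grasp_force: 97.9
```

Call:
{"name": "send_rows", "arguments": {"moves": "0.05 0.9 0 0 0 0;0.05 0.9 0 0 0 0;0.05 0.9 0 0 0 0;0.05 0.9 0 0 0 0;0.05 0.9 0 0 0 0;0 0.9 0 0 0 0;0 0.9 0 0 0 0;0 0.9 0 0 0 0;0 0.7 0 0 0 0;0 0 0 0 0 0"}}

```text
time: 8.15
ee_pos: [0.5315, -0.0008, 0.119]
tcp_rot: [3.139, -0.001, -3.125]
ft_force: [0.0, 0.2, -2.4]
gripper_width: 0.0164
grasp_force: 98.0
```

```bash
python3 - <<'E'
from h import *
scoop()
c=vision.read_camera("side");cv2.imwrite("pics/side2.png",c["image"])
E
```

```text
top rect [0.529  0.1106] [0.186  0.1558] 0.11 slopes deg [0.08 0.14] z at grip 0.0242 edge s 0.1887
side rect [0.5313 0.11  ] [0.1889 0.2617] 0.71 slopes deg [-0.04  0.09] z at grip 0.0267 edge s 0.2416
tcp [ 0.5315 -0.0008  0.119 ] yaw -179.04 F [ 0.   0.2 -2.4] q [-0.57  0.19  0.58  1.92 -0.12  1.07  1.65]
```

View pics/side2.png

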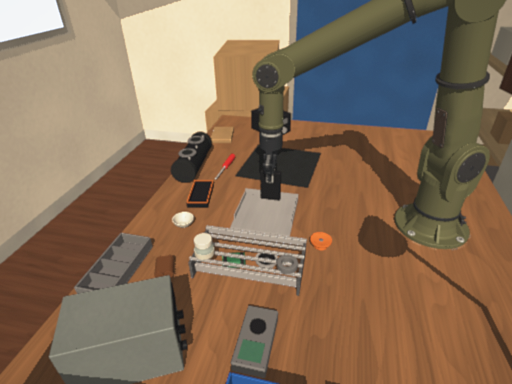

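The scoop is level and in line in front of the lip, mouth at about (265,230), with pack and driver still under the slats. Now I'll lower it to the bench.

Call:
{"name": "send_rows", "arguments": {"moves": "0 0 0.2 0 0 0;0 0 0.25 0 0 0;0 0 0.2 0 0 0;0 0 0 0 0 0"}}

```text
time: 8.7
ee_pos: [0.5312, -0.0066, 0.0983]
tcp_rot: [-3.141, -0.003, -3.131]
ft_force: [-0.8, 0.4, -3.1]
gripper_width: 0.017
grasp_force: 97.9
```

Call:
{"name": "send_rows", "arguments": {"moves": "0 0 0.05 0 0 0;0 0 0 0 0 0"}}

```text
time: 8.9
ee_pos: [0.5324, -0.0062, 0.0982]
tcp_rot: [-3.142, -0.0, -3.13]
ft_force: [0.0, -0.3, -2.9]
gripper_width: 0.0167
grasp_force: 97.9
```

```bash
python3 - <<'E'
from h import *
scoop()
E
```

```text
top rect [0.5287 0.1108] [0.1618 0.1878] 89.45 slopes deg [-0.18  0.07] z at grip 0.0035 edge s 0.1974
side rect [0.5326 0.1086] [0.1889 0.2645] 0.55 slopes deg [-0.03  0.12] z at grip 0.0058 edge s 0.247
tcp [ 0.5324 -0.0062  0.0982] yaw -179.35 F [ 0.  -0.3 -2.9] q [-0.56  0.22  0.58  1.93 -0.14  1.03  1.67]
```

Call:
{"name": "send_rows", "arguments": {"moves": "0 0 0.04 0 0 0;0 0 0 0 0 0"}}

```text
time: 9.2
ee_pos: [0.5324, -0.0061, 0.0972]
tcp_rot: [3.141, 0.0, -3.13]
ft_force: [0.1, 0.4, -3.4]
gripper_width: 0.0169
grasp_force: 97.9
```

Call:
{"name": "send_rows", "arguments": {"moves": "0 0 0.03 0 0 0;0 0 0 0 0 0"}}

```text
time: 9.4
ee_pos: [0.5324, -0.0061, 0.0963]
tcp_rot: [3.141, 0.0, -3.13]
ft_force: [-0.4, -0.5, -2.6]
gripper_width: 0.0171
grasp_force: 97.9
```

Call:
{"name": "send_rows", "arguments": {"moves": "0 0 0.03 0 0 0;0 0 0 0 0 0"}}

```text
time: 9.6
ee_pos: [0.5328, -0.0061, 0.0961]
tcp_rot: [3.141, 0.001, -3.13]
ft_force: [-2.1, -0.3, 3.6]
gripper_width: 0.017
grasp_force: 99.0
```

Call:
{"name": "send_rows", "arguments": {"moves": "0 0 0.03 0 0 0;0 0 0 0 0 0"}}

```text
time: 9.8
ee_pos: [0.5333, -0.0061, 0.0961]
tcp_rot: [3.141, 0.002, -3.13]
ft_force: [-3.2, -0.8, 10.1]
gripper_width: 0.0169
grasp_force: 100.1
```

Call:
{"name": "send_rows", "arguments": {"moves": "0 0.15 0 0 0 0;0 0.3 0 0 0 0;0 0.3 0 0 0 0;0 0.3 0 0 0 0;0 0.3 0 0 0 0;0 0.2 0 0 0 0;0 0.2 0 0 0 0;0 0.2 0 0 0 0;0 0.2 0 0 0 0;0 0.2 0 0 0 0"}}

```text
time: 10.8
ee_pos: [0.5333, 0.0636, 0.0961]
tcp_rot: [-3.141, 0.004, -3.131]
ft_force: [-0.5, -2.3, 7.1]
gripper_width: 0.0166
grasp_force: 99.5
```

Call:
{"name": "send_rows", "arguments": {"moves": "0 0.2 0 0 0 0;0 0.2 0 0 0 0;0 0.2 0 0 0 0;0 0.2 0 0 0 0;0 0.2 0 0 0 0;0 0.2 0 0 0 0;0 0.2 0 0 0 0;0 0.2 0 0 0 0;0 0 0 0 0 0"}}

```text
time: 11.7
ee_pos: [0.5328, 0.1121, 0.0961]
tcp_rot: [3.141, 0.004, -3.13]
ft_force: [0.9, -1.1, 6.7]
gripper_width: 0.0169
grasp_force: 99.4
```

```bash
python3 - <<'E'
from h import *
o=ctrl.get_obs();print(o["ee_pos"],o["ft_force"],o["tcp_rot"],o["q"])
s=vision.read_camera("side");t=vision.read_camera("top")
f=lambda i,a,b,c,d,k:cv2.resize(i[a:b,c:d],None,fx=k,fy=k,interpolation=cv2.INTER_CUBIC)
a=f(s["image"],210,310,180,320,4);b=f(t["image"],150,260,150,220,400/110)
cv2.imwrite("pics/ins1.png",np.hstack([a,cv2.resize(b,(235,400))]))
E
```

```text
[0.53278255 0.11212758 0.0961292 ] [ 0.92614637 -1.06685792  6.67388389] [ 3.14142661  0.00361426 -3.13040344] [-0.70697632  0.24071588  0.50657801  1.90842644 -0.13531714  1.02222462
  1.43973574]
```

View pics/ins1.png

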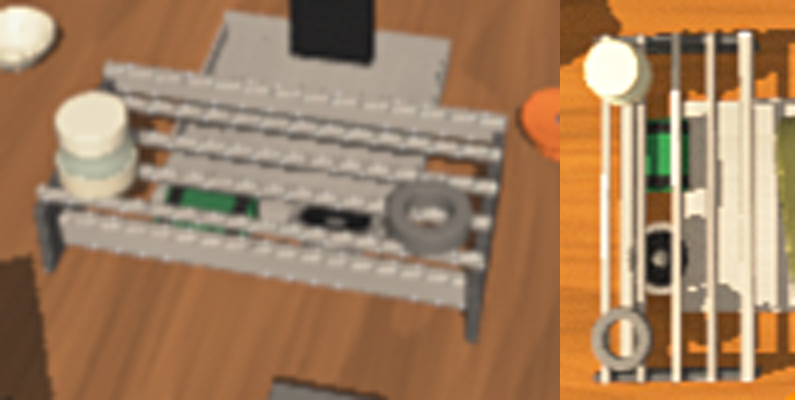

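The crop shows the pack squared up at (667,155) and the driver at (660,258), both pushed toward the rail. Both lie between the pan sides (103–308 px rows), so I'll push on.

Call:
{"name": "send_rows", "arguments": {"moves": "0 0.15 0 0 0 0;0 0.15 0 0 0 0;0 0.15 0 0 0 0;0 0.15 0 0 0 0;0 0.15 0 0 0 0;0 0.15 0 0 0 0;0 0.15 0 0 0 0;0 0.15 0 0 0 0;0 0 0 0 0 0"}}

```text
time: 12.7
ee_pos: [0.5324, 0.1477, 0.0961]
tcp_rot: [-3.141, 0.004, -3.131]
ft_force: [-0.0, -2.2, 7.0]
gripper_width: 0.0168
grasp_force: 99.5
```

Call:
{"name": "send_rows", "arguments": {"moves": "0 0.15 0 0 0 0;0 0.15 0 0 0 0;0 0.15 0 0 0 0;0 0.15 0 0 0 0;0 0.15 0 0 0 0;0 0.15 0 0 0 0;0 0.15 0 0 0 0;0 0.15 0 0 0 0;0 0.15 0 0 0 0;0 0 0 0 0 0"}}

```text
time: 13.7
ee_pos: [0.5319, 0.1888, 0.0961]
tcp_rot: [3.141, 0.003, -3.131]
ft_force: [0.8, -0.5, 6.5]
gripper_width: 0.017
grasp_force: 99.4
```

```bash
python3 - <<'E'
from h import *
o=ctrl.get_obs();print(o["ee_pos"],o["ft_force"],o["tcp_rot"],o["q"])
s=vision.read_camera("side");t=vision.read_camera("top")
f=lambda i,a,b,c,d,k:cv2.resize(i[a:b,c:d],None,fx=k,fy=k,interpolation=cv2.INTER_CUBIC)
a=f(s["image"],210,310,180,320,4);b=f(t["image"],150,260,150,220,400/110)
cv2.imwrite("pics/ins2.png",np.hstack([a,cv2.resize(b,(235,400))]))
for n,c in(("side",s),("top",t)):
    W=pts(c);h=cv2.cvtColor(c["image"],cv2.COLOR_BGR2HSV)
    m=(h[...,0]>45)&(h[...,0]<85)&(h[...,1]>90)&(abs(W[...,0]-.57)<.08)&(abs(W[...,1]-.3)<.08)&(W[...,2]<.05)
    print(n,"green",m.sum(),W[m].min(0).round(3),W[m].max(0).round(3))
    m=(h[...,2]<60)&(abs(W[...,0]-.48)<.04)&(abs(W[...,1]-.3)<.05)&(W[...,2]<.045)&(W[...,2]>.015)
    print(n,"cone",m.sum(),W[m].min(0).round(3),W[m].max(0).round(3)) if m.any() else 0
E
```

```text
[0.53188151 0.18876514 0.09612956] [ 0.76724098 -0.53193032  6.48189164] [ 3.1410543   0.00345529 -3.1305068 ] [-0.7916867   0.27910418  0.46303254  1.85899638 -0.14307656  1.03265936
  1.31092244]
side green 55 [0.547 0.308 0.02 ] [0.597 0.325 0.032]
side cone 44 [0.464 0.306 0.027] [0.508 0.322 0.033]
top green 19 [0.545 0.323 0.   ] [0.609 0.334 0.032]
top cone 58 [0.462 0.313 0.022] [0.503 0.333 0.035]
```

View pics/ins2.png

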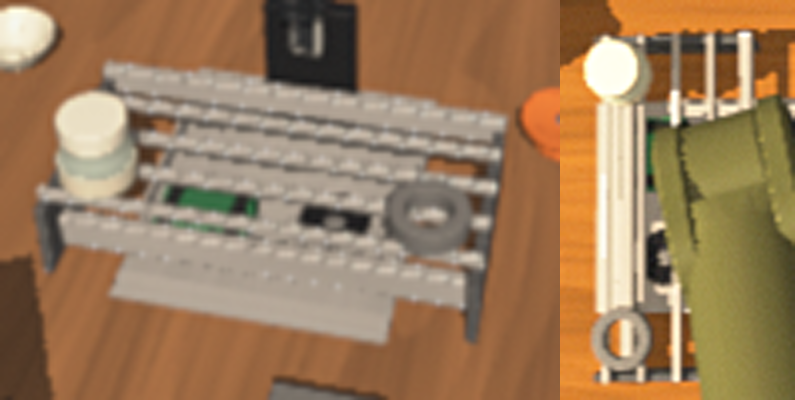

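The front edge now shows behind the riser at (250,310) in the crop, and pack (210,203) and driver (335,218) are seated against the rail. Both are about 130 mm ahead of the grip, and the heights fit parts on the floor. Now I'll draw it out gently.

Call:
{"name": "send_rows", "arguments": {"moves": "0 -0.03 -0.01 0 0 0;0 -0.06 -0.01 0 0 0;0 -0.1 0 0 0 0;0 -0.14 0 0 0 0;0 -0.18 0 0 0 0;0 -0.22 0 0 0 0;0 -0.26 0 0 0 0;0 -0.3 0 0 0 0;0 -0.3 0 0 0 0;0 -0.3 0 0 0 0"}}

```text
time: 14.8
ee_pos: [0.5314, 0.1335, 0.0961]
tcp_rot: [3.139, 0.002, -3.129]
ft_force: [-0.3, 3.7, 6.5]
gripper_width: 0.0171
grasp_force: 99.4
```

Call:
{"name": "send_rows", "arguments": {"moves": "0 -0.3 0 0 0 0;0 -0.3 0 0 0 0;0 -0.3 0 0 0 0;0 -0.3 0 0 0 0;0 -0.3 0 0 0 0;0 -0.3 0 0 0 0;0 -0.3 0 0 0 0;0 -0.3 0 0 0 0;0 -0.3 0 0 0 0;0 -0.3 0 0 0 0"}}

```text
time: 15.8
ee_pos: [0.5326, 0.0435, 0.0961]
tcp_rot: [3.139, 0.002, -3.129]
ft_force: [-0.5, 3.1, 7.9]
gripper_width: 0.017
grasp_force: 99.5
```

Call:
{"name": "send_rows", "arguments": {"moves": "0 -0.3 0 0 0 0;0 -0.3 0 0 0 0;0 -0.3 0 0 0 0;0 -0.26 0 0 0 0;0 -0.22 0 0 0 0;0 -0.17 0 0 0 0;0 -0.13 0 0 0 0;0 -0.09 0 0 0 0;0 -0.05 0 0 0 0;0 0 0 0 0 0"}}

```text
time: 16.8
ee_pos: [0.5333, -0.0114, 0.0961]
tcp_rot: [3.14, 0.002, -3.129]
ft_force: [-0.0, 2.6, 6.8]
gripper_width: 0.0164
grasp_force: 99.6
```

```bash
python3 - <<'E'
from h import *
o=ctrl.get_obs();p=o["ee_pos"];print(p,o["ft_force"],o["tcp_rot"])
s=vision.read_camera("side");t=vision.read_camera("top")
for n,c in(("side",s),("top",t)):
    W=pts(c);h=cv2.cvtColor(c["image"],cv2.COLOR_BGR2HSV)
    R=(abs(W[...,0]-p[0])<.09)&(W[...,1]>p[1]+.02)&(W[...,1]<p[1]+.2)&(W[...,2]<.05)
    m=R&(h[...,0]>45)&(h[...,0]<85)&(h[...,1]>90)
    print(n,"green",m.sum(),(np.nanmedian(W[m],0)-p).round(3),(W[m].min(0)-p).round(3),(W[m].max(0)-p).round(3)) if m.any() else 0
    m=R&(h[...,2]<60)&(W[...,0]<p[0])
    print(n,"cone",m.sum(),(np.nanmedian(W[m],0)-p).round(3)) if m.any() else 0
cv2.imwrite("pics/out.png",cv2.resize(np.hstack([s["image"][130:330,170:370],t["image"][120:320,160:360]]),(800,400)))
E
```

```text
[ 0.53332532 -0.01142361  0.09612979] [-0.01127443  2.62047568  6.7930102 ] [ 3.13981317e+00  2.01529723e-03 -3.12932114e+00]
side green 142 [ 0.045  0.151 -0.068] [ 0.013  0.121 -0.083] [ 0.065  0.164 -0.064]
side cone 63 [-0.044  0.125 -0.066]
top green 206 [ 0.041  0.135 -0.07 ] [ 0.012  0.112 -0.081] [ 0.074  0.158 -0.063]
top cone 119 [-0.049  0.128 -0.068]
```

View pics/out.png

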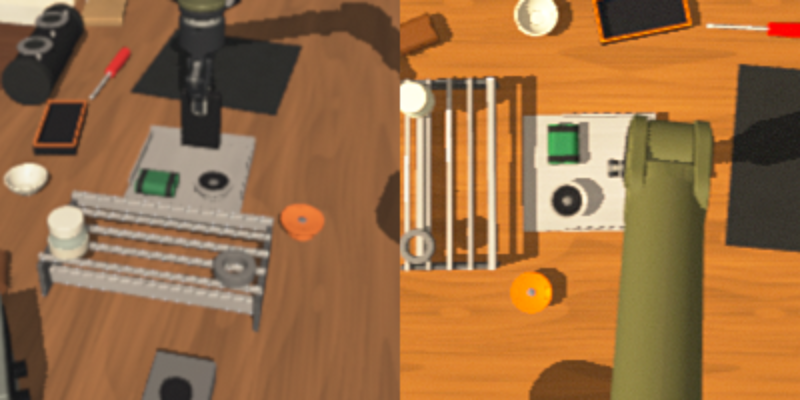

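Both parts are aboard, with the pack at (563,143) and the driver at (568,200) in the right-hand crop, and clear of the lip. I'll lift a little and check the tilt under load.

Call:
{"name": "send_rows", "arguments": {"moves": "0 0 -0.05 0 0 0;0 0 -0.08 0 0 0;0 0 -0.12 0 0 0;0 0 -0.12 0 0 0;0 0 -0.08 0 0 0;0 0 -0.05 0 0 0;0 0 0 0 0 0"}}

```text
time: 17.6
ee_pos: [0.5325, -0.0125, 0.1102]
tcp_rot: [3.142, 0.0, -3.13]
ft_force: [-0.1, -0.3, -6.1]
gripper_width: 0.0168
grasp_force: 97.5
```

```bash
python3 - <<'E'
from h import *
scoop()
E
```

```text
top rect [0.5295 0.0961] [0.1874 0.1606] 0.29 slopes deg [0.42 1.11] z at grip 0.015 edge s 0.1891
side rect [0.5332 0.0709] [0.1896 0.1997] 0.71 slopes deg [1.53 2.66] z at grip 0.017 edge s 0.1833
tcp [ 0.5325 -0.0125  0.1102] yaw -179.34 F [-0.1 -0.3 -6.1] q [-0.55  0.21  0.59  1.92 -0.13  1.05  1.67]
```

Call:
{"name": "send_rows", "arguments": {"moves": "0 -0.05 0 0 0 0;0 -0.1 0 0 0 0;0 -0.15 0 0 0 0;0 -0.2 0 0 0 0;0 -0.25 0 0 0 0;0 -0.3 0 0 0 0;0 -0.35 0 0 0 0;0 -0.4 0 0 0 0;0 -0.4 0 0 0 0;0 -0.4 0 0 0 0"}}

```text
time: 18.7
ee_pos: [0.5333, -0.0918, 0.1101]
tcp_rot: [-3.141, 0.0, -3.131]
ft_force: [1.1, -0.2, -5.9]
gripper_width: 0.017
grasp_force: 97.5
```

Call:
{"name": "send_rows", "arguments": {"moves": "0 -0.4 0 0 0 0;0 -0.4 0 0 0 0;0 -0.4 0 0 0 0;0 -0.4 0 0 0 0;0 -0.4 0 0 0 0;0 -0.4 0 0 0 0;0 -0.4 0 0 0 0;0 -0.4 0 0 0 0;0 -0.4 0 0 0 0;0 -0.4 0 0 0 0"}}

```text
time: 19.7
ee_pos: [0.5348, -0.2114, 0.11]
tcp_rot: [3.142, 0.0, -3.13]
ft_force: [0.4, -0.5, -5.6]
gripper_width: 0.0167
grasp_force: 97.5
```

Call:
{"name": "send_rows", "arguments": {"moves": "0 -0.4 0 0 0 0;0 -0.4 0 0 0 0;0 -0.4 0 0 0 0;0 -0.4 0 0 0 0;0 -0.4 0 0 0 0;0 -0.4 0 0 0 0;0 -0.4 0 0 0 0;0 -0.4 0 0 0 0;0 -0.4 0 0 0 0;0 -0.4 0 0 0 0"}}

```text
time: 20.7
ee_pos: [0.5361, -0.3314, 0.11]
tcp_rot: [3.142, 0.0, -3.13]
ft_force: [-0.2, 0.6, -5.1]
gripper_width: 0.0169
grasp_force: 97.6
```

Call:
{"name": "send_rows", "arguments": {"moves": "0 -0.4 0 0 0 0;0 -0.4 0 0 0 0;0 -0.35 0 0 0 0;0 -0.3 0 0 0 0;0 -0.25 0 0 0 0;0 -0.2 0 0 0 0;0 -0.15 0 0 0 0;0 -0.1 0 0 0 0;0 -0.05 0 0 0 0;0 0 0 0 0 0"}}

```text
time: 21.7
ee_pos: [0.5369, -0.3963, 0.11]
tcp_rot: [3.141, 0.0, -3.13]
ft_force: [-0.6, -0.5, -5.9]
gripper_width: 0.0166
grasp_force: 97.6
```

```bash
cat >> h.py <<'E'
def parts():
    o=ctrl.get_obs();p=o["ee_pos"]
    for n in("side","top"):
        c=vision.read_camera(n);W=pts(c);h=cv2.cvtColor(c["image"],cv2.COLOR_BGR2HSV)
        R=(abs(W[...,0]-p[0])<.09)&(W[...,1]>p[1]+.02)&(W[...,1]<p[1]+.2)&(W[...,2]<.07)
        m=R&(h[...,0]>45)&(h[...,0]<85)&(h[...,1]>90);k=R&(h[...,2]<60)&(W[...,0]<p[0])
        for a,b in(("green",m),("cone",k)):
            if b.any():print(n,a,b.sum(),(np.nanmedian(W[b],0)-p).round(3))
    return c
E
python3 - <<'E'
from h import *
scoop();parts()
E
```

```text
top rect [ 0.535 -0.302] [0.1825 0.208 ] 1.02 slopes deg [-0.05  0.18] z at grip 0.015 edge s 0.1986
side rect [ 0.5388 -0.304 ] [0.1902 0.2224] 0.52 slopes deg [1.3  2.67] z at grip 0.0181 edge s 0.2034
tcp [ 0.5369 -0.3963  0.11  ] yaw -179.33 F [-0.6 -0.5 -5.9] q [ 0.08  0.53  0.69  1.58 -0.35  1.16  2.43]
side green 74 [ 0.045  0.154 -0.07 ]
side cone 48 [-0.046  0.163 -0.085]
top green 223 [ 0.043  0.137 -0.071]
top cone 129 [-0.049  0.126 -0.068]
```

Call:
{"name": "send_rows", "arguments": {"moves": "0 0 0.06 0 0 0;0 0 0.1 0 0 0;0 0 0.08 0 0 0;0 0 0.05 0 0 0;0 0 0.03 0 0 0;0 0 0.02 0 0 0;0 0 0 0 0 0"}}

```text
time: 22.6
ee_pos: [0.5369, -0.3964, 0.0998]
tcp_rot: [3.141, 0.0, -3.13]
ft_force: [0.0, 0.4, -7.3]
gripper_width: 0.0168
grasp_force: 97.6
```

Call:
{"name": "send_rows", "arguments": {"moves": "0 0 0.03 0 0 0;0 0 0 0 0 0"}}

```text
time: 22.8
ee_pos: [0.537, -0.3966, 0.0993]
tcp_rot: [-3.142, 0.001, -3.13]
ft_force: [0.8, -0.9, -4.4]
gripper_width: 0.0168
grasp_force: 97.9
```

Call:
{"name": "send_rows", "arguments": {"moves": "0 0 0.02 0 0 0;0 0 0 0 0 0"}}

```text
time: 23.0
ee_pos: [0.5371, -0.3966, 0.0992]
tcp_rot: [-3.142, 0.001, -3.13]
ft_force: [-1.4, 0.4, 2.0]
gripper_width: 0.0169
grasp_force: 98.8
```

It is down on the mat. Releasing.

Call:
{"name": "send_rows", "arguments": {"moves": "0 0 0 0 0 0;0 0 0 0 0 0;0 0 0 0 0 0;0 0 0 0 0 0;0 0 0 0 0 0;0 0 0 0 0 0", "gripper": 70}}

```text
time: 23.6
ee_pos: [0.5369, -0.3964, 0.0983]
tcp_rot: [3.142, 0.0, -3.13]
ft_force: [-0.4, 0.2, -0.2]
gripper_width: 0.0599
grasp_force: 0.0
```

Call:
{"name": "send_rows", "arguments": {"moves": "0 0 -0.2 0 0 0;0 0 -0.4 0 0 0;0 0 -0.8 0 0 0;0 0 -0.8 0 0 0;0 0 -0.8 0 0 0;0 0 -0.8 0 0 0;0 0 -0.8 0 0 0;0 0 0 0 0 0;0 0 0 0 0 0"}}

```text
time: 24.5
ee_pos: [0.537, -0.3967, 0.2375]
tcp_rot: [-3.141, 0.002, -3.13]
ft_force: [0.2, 0.6, -1.1]
gripper_width: 0.0596
grasp_force: 0.0
```

```bash
python3 - <<'E'
from h import *
scoop();parts()
s=vision.read_camera("side");t=vision.read_camera("top")
cv2.imwrite("pics/end.png",cv2.resize(np.hstack([s["image"][100:300,170:370],t["image"][120:320,260:460]]),(800,400)))
E
```

```text
top rect [ 0.5306 -0.2921] [0.1877 0.1866] 88.95 slopes deg [-0.1   0.21] z at grip 0.0044 edge s 0.1997
side rect [ 0.5385 -0.3027] [0.1906 0.2269] 0.19 slopes deg [1.49 2.67] z at grip 0.0073 edge s 0.2082
tcp [ 0.537  -0.3967  0.2375] yaw -179.34 F [ 0.2  0.6 -1.1] q [ 0.06  0.43  0.73  1.44 -0.29  1.38  2.38]
side green 72 [ 0.046  0.153 -0.205]
side cone 22 [-0.041  0.123 -0.202]
top green 216 [ 0.044  0.137 -0.207]
top cone 130 [-0.047  0.126 -0.204]
```

View pics/end.png

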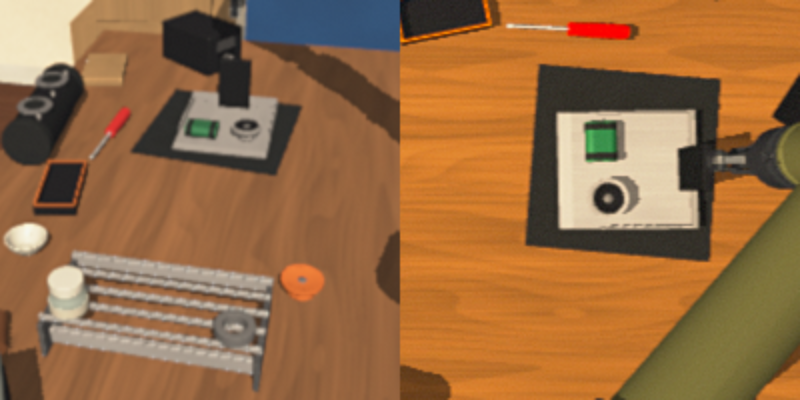

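The loaded scoop lies flat on the mat with the pack at (603,140) and the driver at (612,197), and the gripper is clear. The bystanders in view look undisturbed.

```bash
python3 -c "
from bench import ctrl
print(ctrl.sign_off())"
```

```text
the job is handed in; nothing more can be done
None
```

I handed the job in at about 25 s of the 58 s allowed: the scoop is flat on the mat and released, with the battery pack and the driver both on its floor; the sign-off returned no verdict.

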